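# Pack and tally a batch of drivers

## Task

First clear the packing tray: put the walnut batten lying across it and the walnut block standing in one of its compartments into the offcut box. Then put every driver into the tray, cone up and flat on its floor, one to a compartment, and book the batch on the tally counter, which stands at zero: one full stroke of its lever for each driver, so that it ends on the number of drivers in the tray with the lever back up. Leave the other things on the bench where they are.

Things in the scene. Friction and masses are not known exactly. Their poses are not given: they have to be found in the camera images.
- driver1: 50 mm loudspeaker driver, one of 3 to 5 alike (absent: None), standing on its magnet, cone up, 0.08-0.15 kg: steel rim 50 mm across at 28 to 33 mm height (grip it there from above), black surround and dome on top (38 mm in all), basket 41 mm across below the rim, magnet 32 mm across at the bottom. Origin: centre of the magnet's underside; z out of the cone
- driver2: another driver, same as driver1; None if absent
- driver3: another driver, same as driver1; None if absent
- driver4: another driver, same as driver1; None if absent
- driver5: another driver, same as driver1; None if absent
- tray: shallow pale wooden tray fixed to the bench, 163 mm (x) by 242 mm (y), 21 mm high; floor and walls 5 mm; dividers up to 18.6 mm make 2 (x) by 3 (y) compartments of 74 by 74 mm, centres at x = -39.5, +39.5 and y = -79, 0, +79 mm. Origin: centre of its underside; inner floor at z = 5 mm; z up
- batten: dark walnut offcut batten 190 mm long (its x), 36 mm wide (its y), 18 mm thick, 0.09 kg, lying flat across the tray's walls at the start. Origin: centre of its underside
- block: dark walnut offcut block 30 mm (its x) by 40 mm (its y) by 40 mm high, 0.035 kg, standing in one tray compartment at the start. Origin: centre of its underside
- offcut_box: open plywood box fixed to the bench, left of the tray, 250 mm (its x) by 120 mm (its y) by 60 mm high, walls and floor 6 mm; it starts empty. Origin: centre of its underside
- counter: grey ratchet tally counter fixed to the bench: base 110 (x) by 100 (y) by 8 mm, housing 64 by 36 mm, 82 mm high, white drum with pips in its top window, ratchet wheel and pawl on its -y side, up to 100 mm high. Origin: centre of the base's underside. The shaft lies along y, 56 mm up; the lever points to -x (the user's side), 40 mm to the -y side
- lever_bar (a point): centre of the black hand bar at the lever's end: 16 mm thick, 36 mm long along the counter's y, 90 mm from the shaft. At rest 91 mm above the bench, 83 mm to the shaft's -x side; fully down 25 mm above the bench. Press it down from above (2 to 5 N), then let it spring up again
- counter_lever (a joint): lever angle, rad: 0 = up at rest (where its spring returns it), 0.75 = pressed fully down to its stop. A stroke counts only if pressed down to its stop (past 0.68) and then let right back up (below 0.03) before the next
- counter_wheel (a joint): angle of ratchet wheel and drum, rad: 0 = counter at zero; each full lever stroke turns it on by 0.628 (36 degrees, one count); it cannot be turned back
- tape_roll: cardboard ring 60 mm across, 24 mm high, a bystander; origin: centre of its underside
- glue: white glue bottle 56 mm across, 150 mm high, a bystander; origin: centre of its underside
- rasp: hand tool with a red handle, 240 mm long, lying behind the tray, a bystander
- port_tube1: aluminium tube 48 mm across, 75 mm high, standing left behind the tray, a bystander; origin: centre of its underside
- port_tube2: second such tube, a bystander
- screw_jar: jar 60 mm across, 60 mm high, far right, a bystander; origin: centre of its underside

How it is judged:
On the way:
1. batten and block lie in the offcut box, before any driver is in the tray or any stroke is counted (x of batten in the frame of offcut_box between -0.122 and 0.122 m and y of batten in the frame of offcut_box between -0.057 and 0.057 m and z of batten in the frame of offcut_box between 0 and 0.065 m and x of block in the frame of offcut_box between -0.122 and 0.122 m and y of block in the frame of offcut_box between -0.057 and 0.057 m and z of block in the frame of offcut_box between 0 and 0.065 m and not (x of driver1 in the frame of tray between -0.078 and 0.078 m and y of driver1 in the frame of tray between -0.117 and 0.117 m and z of driver1 in the frame of tray between 0.002 and 0.0105 m and angle between driver1's own z axis and vertical below 0.12 rad) and not (x of driver2 in the frame of tray between -0.078 and 0.078 m and y of driver2 in the frame of tray between -0.117 and 0.117 m and z of driver2 in the frame of tray between 0.002 and 0.0105 m and angle between driver2's own z axis and vertical below 0.12 rad) and not (x of driver3 in the frame of tray between -0.078 and 0.078 m and y of driver3 in the frame of tray between -0.117 and 0.117 m and z of driver3 in the frame of tray between 0.002 and 0.0105 m and angle between driver3's own z axis and vertical below 0.12 rad) and not (x of driver4 in the frame of tray between -0.078 and 0.078 m and y of driver4 in the frame of tray between -0.117 and 0.117 m and z of driver4 in the frame of tray between 0.002 and 0.0105 m and angle between driver4's own z axis and vertical below 0.12 rad) and not (x of driver5 in the frame of tray between -0.078 and 0.078 m and y of driver5 in the frame of tray between -0.117 and 0.117 m and z of driver5 in the frame of tray between 0.002 and 0.0105 m and angle between driver5's own z axis and vertical below 0.12 rad) and value of joint counter_wheel below 0.4 rad), for 0.2 s.
At the end, for the whole second after the job is handed in: Each driver present rests in the tray, underside within 5.5 mm of its floor, cone up within 0.12 rad, at rest; batten and block are inside the offcut box; the counter wheel stands at 0.628 rad per driver present, within 0.4 of a count; the lever is up (below 0.08 rad) (x of driver1 in the frame of tray between -0.078 and 0.078 m and y of driver1 in the frame of tray between -0.117 and 0.117 m and z of driver1 in the frame of tray between 0.002 and 0.0105 m and angle between each of driver1, driver2, driver3, driver4, driver5's own z axis and vertical below 0.12 rad and linear speed of each of driver1, driver2, driver3, driver4, driver5 below 0.03 m/s and x of driver2 in the frame of tray between -0.078 and 0.078 m and y of driver2 in the frame of tray between -0.117 and 0.117 m and z of driver2 in the frame of tray between 0.002 and 0.0105 m and x of driver3 in the frame of tray between -0.078 and 0.078 m and y of driver3 in the frame of tray between -0.117 and 0.117 m and z of driver3 in the frame of tray between 0.002 and 0.0105 m and x of driver4 in the frame of tray between -0.078 and 0.078 m and y of driver4 in the frame of tray between -0.117 and 0.117 m and z of driver4 in the frame of tray between 0.002 and 0.0105 m and x of driver5 in the frame of tray between -0.078 and 0.078 m and y of driver5 in the frame of tray between -0.117 and 0.117 m and z of driver5 in the frame of tray between 0.002 and 0.0105 m and x of batten in the frame of offcut_box between -0.122 and 0.122 m and y of batten in the frame of offcut_box between -0.057 and 0.057 m and z of batten in the frame of offcut_box between 0 and 0.065 m and x of block in the frame of offcut_box between -0.122 and 0.122 m and y of block in the frame of offcut_box between -0.057 and 0.057 m and z of block in the frame of offcut_box between 0 and 0.065 m and value of joint counter_wheel between 1.63358 and 3.39282 rad and (value of joint counter_wheel above 2.26188 rad or (height (world z) of each of driver1, driver2 below -0.5 m and value of joint counter_wheel above -9 rad) or (height (world z) of each of driver1, driver3 below -0.5 m and value of joint counter_wheel above -9 rad) or (height (world z) of each of driver1, driver4 below -0.5 m and value of joint counter_wheel above -9 rad) or (height (world z) of each of driver1, driver5 below -0.5 m and value of joint counter_wheel above -9 rad) or (height (world z) of each of driver2, driver3 below -0.5 m and value of joint counter_wheel above -9 rad) or (height (world z) of each of driver2, driver4 below -0.5 m and value of joint counter_wheel above -9 rad) or (height (world z) of each of driver2, driver5 below -0.5 m and value of joint counter_wheel above -9 rad) or (height (world z) of each of driver3, driver4 below -0.5 m and value of joint counter_wheel above -9 rad) or (height (world z) of each of driver3, driver5 below -0.5 m and value of joint counter_wheel above -9 rad) or (height (world z) of each of driver4, driver5 below -0.5 m and value of joint counter_wheel above -9 rad)) and (value of joint counter_wheel above 2.89018 rad or (height (world z) of driver1 below -0.5 m and value of joint counter_wheel above -9 rad) or (height (world z) of driver2 below -0.5 m and value of joint counter_wheel above -9 rad) or (height (world z) of driver3 below -0.5 m and value of joint counter_wheel above -9 rad) or (height (world z) of driver4 below -0.5 m and value of joint counter_wheel above -9 rad) or (height (world z) of driver5 below -0.5 m and value of joint counter_wheel above -9 rad)) and not (height (world z) of driver1 below -0.5 m and value of joint counter_wheel above 2.76452 rad) and not (height (world z) of driver2 below -0.5 m and value of joint counter_wheel above 2.76452 rad) and not (height (world z) of driver3 below -0.5 m and value of joint counter_wheel above 2.76452 rad) and not (height (world z) of driver4 below -0.5 m and value of joint counter_wheel above 2.76452 rad) and not (height (world z) of driver5 below -0.5 m and value of joint counter_wheel above 2.76452 rad) and not (height (world z) of each of driver1, driver2 below -0.5 m and value of joint counter_wheel above 2.13622 rad) and not (height (world z) of each of driver1, driver3 below -0.5 m and value of joint counter_wheel above 2.13622 rad) and not (height (world z) of each of driver1, driver4 below -0.5 m and value of joint counter_wheel above 2.13622 rad) and not (height (world z) of each of driver1, driver5 below -0.5 m and value of joint counter_wheel above 2.13622 rad) and not (height (world z) of each of driver2, driver3 below -0.5 m and value of joint counter_wheel above 2.13622 rad) and not (height (world z) of each of driver2, driver4 below -0.5 m and value of joint counter_wheel above 2.13622 rad) and not (height (world z) of each of driver2, driver5 below -0.5 m and value of joint counter_wheel above 2.13622 rad) and not (height (world z) of each of driver3, driver4 below -0.5 m and value of joint counter_wheel above 2.13622 rad) and not (height (world z) of each of driver3, driver5 below -0.5 m and value of joint counter_wheel above 2.13622 rad) and not (height (world z) of each of driver4, driver5 below -0.5 m and value of joint counter_wheel above 2.13622 rad) and value of joint counter_lever below 0.08 rad); the robot touches nothing.
It fails at once if a bystander (tape roll, glue, red-handled tool, tubes, jar) is moved more than 4 cm (distance of any of tape_roll, glue, rasp, port_tube1, port_tube2, screw_jar from where it was at the start of the episode above 0.04 m).
Of driver1, driver2, driver3, driver4, driver5 only 3 to 5 are there at a start; the rules pass over those that are not, and their reading is None.
At some moment in a run one of driver1, driver2, driver3, driver4, driver5, block may be knocked a few centimetres aside while the robot is not near it.
It also fails if it takes over 210 s, if anything falls off the work surface, if the arm or the gripper's body presses on something with over 40 N, if the wrist force passes 120 N, or if a joint passes its speed limit or range.

## Robot

A 7-joint arm with a two-finger parallel gripper is mounted at the origin on the work surface. World frame = base frame: x ahead of the robot, y to its left, z up, the work surface at z = 0. Lengths are in m, angles in rad, forces in N, time in s.
With the tool pointing down it reaches from about 0.4 to 0.875 m from the base axis. Payload 6.5 kg.
Tool frame: the origin (TCP) lies at the centre of the arm's flange, where the gripper is bolted on; the fingertips stand 166 mm ahead of it and the grasp point (between the pads) lies 147 mm ahead of it; z points along the fingers, y is the line along which they close (so a half turn about z gives the same grasp; the last joint's range is limited). The gripper opens to 88 mm and grips with 3 to 60 N. Pads are 18 mm wide; open, the fingers measure 123 mm over their backs; the gripper's body (75 mm by 187 mm) begins 45 mm behind the grasp point.
Start: joints at [-1.304, 0.536, -0.004, 1.538, 0.003, 1.067, -0.071], TCP at [0.212, 0.614, 0.405] pointing down, gripper open.
Joint ranges: [-2.7, 2.7], [-0.37, 2.16], [-1.27, 1.26], [0.24, 2.4], [-1.31, 4.45], [0.19, 1.91], [-2.76, 2.76]. Speed limits (rad/s): [2.39, 2.39, 3.14, 3.14, 3.14, 3.14, 3.14].

## Interface

Orientations are given as a unit quaternion [w, x, y, z].
In Python, from workcell import status, vision, ctrl gives the robot as it stands.
- The arm moves only by the tool apply_moves, never from a script. Its argument "plan" is a list of rows, each a list of 5 numbers: the opening in per cent of the stroke, from 0 (shut) to 100 (fully open), then the shift along the tool's x, y, z in mm, then the turn about the tool's z in rad. In form: [[hand, x, y, z, twist], ...]. A call has 1 to 5 rows; each row is the pose to reach, as a shift and turn from the pose commanded when the call began, along the tool's axes at that moment; what a row does not reach only later rows make up. A row lasts 1/8 s, in which the tool goes at most 62.5 mm and 10.7 degrees, less where a joint would pass 70% of its speed; a pose out of reach is approached as far as the arm can. A call with a gripper value outside its range is refused whole. The fingers move at their own pace and stop on an object; "newtons" is the grip in N (left out, the last holds). Time passes only in rows, so rows that repeat a pose let the fingers close. It gives the time, the measured TCP pose, the force, the opening and the grip force at its end, in the units of the state.
- status.observe(): the state, without advancing time (a new reading comes with each control period).
- vision.snapshot(name): name is "scene" or "top" or "wrist"; returns the picture (400x640x3 uint8, blue, green, red); there is no depth.
- vision.camera_model(name): a dict with "fov_y" (degrees; the focal length in pixels is half the picture's height over the tangent of half this angle, whatever the lens; pixels are square), "cx", "cy" (the principal point, pixels), "k1" (the pictures are not rectified: a ray, as slopes to the right and down, at radius r is drawn at 1 + k1 r^2 times it, then the intrinsics apply), "R" (3x3) and "t" (3): a world point X has camera coordinates R X + t. Camera axes: x right, y down, z forward; pixel columns grow to the right and rows downward; lengths in m; the calibration is good to about 2 mm. A picture is of the moment at which its call begins: read the wrist's pose just before it. camera_model takes no time and is no camera call; for the wrist camera it gives the pose at the moment of the call.
- ctrl.finish_job(): hands the job in; it is judged then, once.
The state is a dict: "clock": time; "joints": joint angles; "qvel": joint speeds; "joint_torque": joint torques, N m; "tcp_pos": TCP position; "tcp_rot": TCP orientation; "force": force on the tool from outside, world axes, zero at the start; "wrist_torque": the same for the moment, N m; "width": opening from 0.0 (shut) to 1.0 (fully open); "finger_force": force on a finger pad.
Only numpy, scipy, OpenCV 4.12 (cv2) and the standard library are available. Lean on these libraries where they do the work, as an engineer would, in place of code of your own. Each camera call takes 0.05 s, during which the arm holds its last target. There are 200 camera calls.

## Working session

There is one attempt and no reset: what is moved stays moved. The work goes in short steps, Python scripts to look and compute and a tool call to move; the robot and the scene stay as the last step left them, time stands still between calls to the robot, and variables do not carry over. Pictures are saved under pics/ and viewed, at most 14 in all, crops included, and the job is handed in when it is done.

Besides the shell and the picture viewer there is one more tool, called after "Emit:" as name([rows], argument=value, ...), one row to a line, values as JSON. apply_moves: Moves the arm, as the interface text tells. Its arguments: {"type":"object","properties":{"plan":{"type":"array"},"newtons":{"type":"number"}},"required":["plan"]}

```bash
ls; mkdir -p pics; python3 - <<'E'
from workcell import status, vision, ctrl
import cv2
s=status.observe(); print(s)
for n in ("scene","top"):
    m=vision.camera_model(n); print(n,m)
    cv2.imwrite(f"pics/{n}0.png",vision.snapshot(n))
print(vision.camera_model("wrist"))
E
```

```text
pics
{'clock': 0.0, 'joints': array([-1.30421345,  0.53717742, -0.00443897,  1.53883158,  0.00261243,
        1.06727092, -0.07119507]), 'qvel': array([-0.0014863 ,  0.00096999,  0.00087759, -0.00110555,  0.00117326,
       -0.00045966,  0.00060464]), 'joint_torque': array([ 2.00887016e-04, -5.70984221e+01,  9.91430283e-01, -2.51605064e+01,
       -5.61077928e-02,  1.80433405e-02,  1.66834348e-04]), 'tcp_pos': array([0.21223344, 0.61404594, 0.40384774]), 'tcp_rot': array([-7.26152308e-05,  1.65583686e-01,  9.86195384e-01, -8.37642532e-04]), 'force': array([-0.77773496, -0.68507837,  0.08977654]), 'wrist_torque': array([ 0.03984217, -0.02258007, -0.01674119]), 'finger_force': 0.0, 'width': 0.9990465398668855}
scene {'fov_y': 51.325733207459706, 'cx': 321.3966708008481, 'cy': 199.93396832074112, 'k1': 0.019047723914196187, 'R': array([[ 0.58565022,  0.81054102,  0.00608886],
       [ 0.69701058, -0.49975682, -0.51421724],
       [-0.41375122,  0.30539543, -0.85763836]]), 't': array([-0.31968449, -0.35958603,  1.53698592])}
top {'fov_y': 44.37805160469667, 'cx': 323.1089475448405, 'cy': 198.09019650115232, 'k1': -0.06477282016809587, 'R': array([[-0.01757686, -0.99976269,  0.01286929],
       [-0.98806555,  0.01539837, -0.15326239],
       [ 0.15302786, -0.01540958, -0.98810173]]), 't': array([-0.01559344,  0.55299686,  1.68523621])}
{'fov_y': 58.75319887755993, 'cx': 319.9839689178955, 'cy': 200.26677784388474, 'k1': -0.05871354537324187, 'R': array([[ 0.32707693,  0.94499592, -0.00184307],
       [ 0.90000811, -0.31091019,  0.30548365],
       [ 0.28810778, -0.10157544, -0.95219554]]), 't': array([-0.64883306, -0.04137149,  0.39191571])}
```

View pics/top0.png

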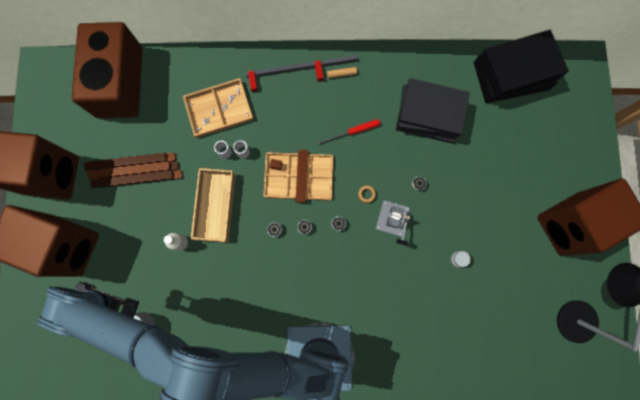

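View pics/scene0.png

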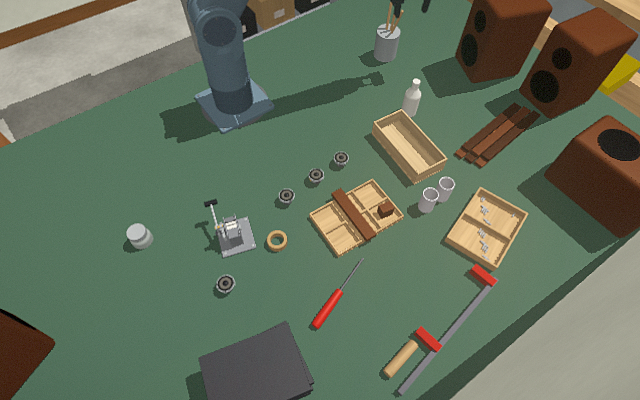

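The top view shows four drivers at about (275,229), (305,227), (340,223) and (420,184). The tray is at (299,176) with the batten across it at x≈303 and the block at (276,164). The box is at (212,205) and the counter at (393,218) with its lever bar at about (404,240). The scene view agrees on four drivers. I'll enlarge the top view to get more accurate pixels.

```bash
cat > h.py <<'E'
import numpy as np, cv2
from scipy.spatial.transform import Rotation as Rt
from workcell import status, vision
def cam(name):
    m=vision.camera_model(name); f=200/np.tan(np.radians(m["fov_y"]/2))
    return m,f
def ray(m,f,uv):
    d=(np.array(uv,float)-[m["cx"],m["cy"]])/f; s=d.copy()
    for _ in range(20): s=d/(1+m["k1"]*(s@s))
    return m["R"].T@np.array([s[0],s[1],1]), -m["R"].T@m["t"]
def at(m,f,uv,z):
    d,o=ray(m,f,uv); return (o+d*(z-o[2])/d[2])[:2]
def proj(m,f,X):
    c=m["R"]@np.array(X)+m["t"]; s=c[:2]/c[2]; return s*(1+m["k1"]*(s@s))*f+[m["cx"],m["cy"]]
def pose():
    s=status.observe(); w,x,y,z=s["tcp_rot"]; return s,np.array(s["tcp_pos"]),Rt.from_quat([x,y,z,w])
def delta(X,yaw=None):
    """shift mm along tool axes from measured pose to TCP X; tool-y azimuth yaw (mod pi)"""
    s,p,R=pose(); d=R.inv().apply(np.array(X)-p)*1000
    yv=R.as_matrix()[:,1]; a=np.arctan2(yv[1],yv[0]); t=None
    if yaw is not None:
        t=-((yaw-a+np.pi/2)%np.pi-np.pi/2)
    return d.round(1),t,round(a,3)
E
python3 - <<'E'
from h import *
im=cv2.imread("pics/top0.png")
cv2.imwrite("pics/top0z.png",cv2.resize(im[140:270,185:445],None,fx=3,fy=3,interpolation=cv2.INTER_CUBIC))
m,f=cam("top")
for n,uv,z in [("d1",(275,229),.03),("d2",(305,227),.03),("d3",(340,223),.03),("d4",(420,184),.03),("tray",(299,176),.02),("box",(212,205),.05),("block",(276,164),.045),("batt",(303,176),.039),("ctr",(393,218),.05),("lever",(404,240),.09)]: print(n,at(m,f,uv,z).round(3))
m,f=cam("scene")
for n,uv,z in [("d1",(341,157),.03),("d2",(316,174),.03),("d3",(287,195),.03),("d4",(225,284),.03),("lever",(211,204),.091)]: print(n,at(m,f,uv,z).round(3))
E
```

```text
d1 [0.447 0.146]
d2 [0.453 0.041]
d3 [ 0.465 -0.083]
d4 [ 0.6   -0.373]
tray [0.638 0.06 ]
box [0.533 0.365]
block [0.678 0.141]
batt [0.634 0.045]
ctr [ 0.477 -0.268]
lever [ 0.397 -0.296]
d1 [0.444 0.153]
d2 [0.452 0.046]
d3 [ 0.464 -0.073]
d4 [ 0.605 -0.37 ]
lever [ 0.395 -0.286]
```

View pics/top0z.png

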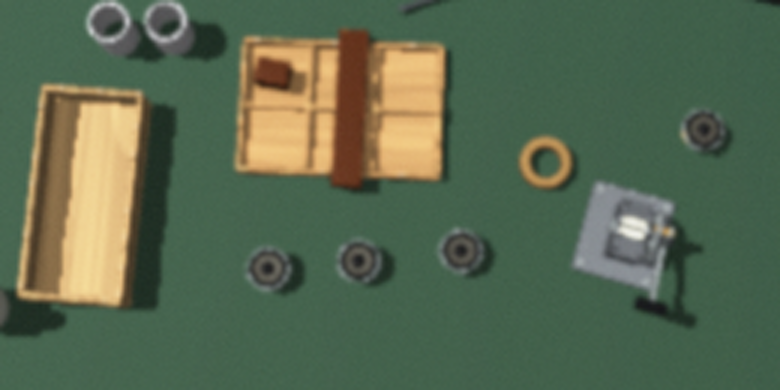

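The zoomed view gives clean corners for the tray, batten, box, counter and block. I'll turn these into poses.

```bash
python3 - <<'E'
from h import *
m,f=cam("top")
def Z(p,z): return at(m,f,(185+(p[0]+.5)/3-.5,140+(p[1]+.5)/3-.5),z)
def quad(n,ps,z):
    q=np.array([Z(p,z) for p in ps]); c=q.mean(0); e1=(q[1]+q[2]-q[0]-q[3])/2; e2=(q[2]+q[3]-q[0]-q[1])/2
    print(n,c.round(4),"edges",np.hypot(*e1).round(3),np.arctan2(e1[1],e1[0]).round(3),np.hypot(*e2).round(3),np.arctan2(e2[1],e2[0]).round(3))
quad("tray",[(244,37),(446,44),(442,180),(237,172)],.021)
quad("batten",[(340,30),(369,32),(360,187),(332,185)],.039)
quad("box",[(42,86),(146,92),(128,307),(18,300)],.06)
quad("base",[(598,181),(676,204),(655,290),(573,266)],.008)
quad("block",[(262,57),(292,62),(287,85),(257,81)],.045)
for n,p,z in [("d1",(268,268),.036),("d2",(358,261),.036),("d3",(461,250),.036),("d4",(703,130),.036),("lever",(651,306),.095),("tubeR",(166,22),.075),("glue",(-25,310),.1),("tape",(545,162),.024)]: print(n,Z(p,z).round(4))
s,p,R=pose(); print(p,R.as_matrix().round(3))
E
```

```text
tray [0.6393 0.061 ] edges 0.244 -1.624 0.166 3.092
batten [0.6353 0.0509] edges 0.034 -1.657 0.188 3.077
box [0.5327 0.3612] edges 0.125 -1.647 0.252 3.061
base [ 0.4818 -0.2752] edges 0.1 -1.875 0.107 2.842
block [0.6797 0.1401] edges 0.036 -1.738 0.029 2.934
d1 [0.4469 0.149 ]
d2 [0.4534 0.0439]
d3 [ 0.4643 -0.0768]
d4 [ 0.6029 -0.3684]
lever [ 0.3912 -0.2871]
tubeR [0.7339 0.2647]
glue [0.3985 0.4729]
tape [ 0.5692 -0.1798]
[0.21223016 0.61405825 0.40392193] [[-0.945  0.327 -0.   ]
 [ 0.327  0.945 -0.002]
 [-0.    -0.002 -1.   ]]
```

Emit:
apply_moves([
  [70, -50, -33, 0, -0.1],
  [70, -100, -67, 0, -0.2],
  [70, -150, -100, 0, -0.263],
  [70, -200, -134, 0, -0.263],
  [70, -250, -168, 0, -0.263],
], newtons=20)

```text
clock: 0.72
tcp_pos: [0.3947, 0.372, 0.4046]
tcp_rot: [-0.0, 0.035, 0.999, -0.0]
force: [0.8, -0.3, 0.2]
width: 0.704
finger_force: 0.0
```

```bash
python3 - <<'E'
from h import *
print(delta([.635,.051,.404],1.50), pose()[1])
E
```

```text
(array([-262.1, -303.5,    0.6]), np.float64(0.000991691353538604), np.float64(1.501)) [0.39466277 0.37201874 0.4045735 ]
```

Emit:
apply_moves([
  [70, -40, -46, 0, 0],
  [70, -80, -92, 0, 0],
  [70, -120, -139, 0, 0],
  [70, -160, -185, 0, 0],
  [70, -200, -231, 0, 0],
])

```text
clock: 1.35
tcp_pos: [0.578, 0.1278, 0.4045]
tcp_rot: [-0.0, 0.035, 0.999, 0.0]
force: [1.6, 0.9, 0.4]
width: 0.701
finger_force: 0.0
```

Emit:
apply_moves([
  [70, -31, -36, 0, 0],
  [70, -62, -72, 0, 0],
  [70, -62, -72, 0, 0],
  [70, -62, -72, 0, 0],
])

```text
clock: 1.85
tcp_pos: [0.6336, 0.054, 0.4042]
tcp_rot: [-0.001, 0.035, 0.999, 0.0]
force: [-0.8, 0.3, -0.2]
width: 0.699
finger_force: 0.0
```

```bash
python3 - <<'E'
from h import *
print(delta([.635,.051,.19],1.50), pose()[1])
m,f=cam("wrist"); im=vision.snapshot("wrist"); cv2.imwrite("pics/w1.png",im)
import pickle; pickle.dump((m,f),open("w1.pkl","wb"))
for n,X in [("batten",(.635,.051,.039)),("block",(.68,.14,.045))]: print(n,proj(m,f,X))
E
```

```text
(array([ -1.9,  -3. , 214.2]), np.float64(0.0013474376816933198), np.float64(1.501)) [0.63362391 0.05398414 0.4041732 ]
batten [316.98307171 172.82331852]
block [407.31663662 211.33950875]
```

View pics/w1.png

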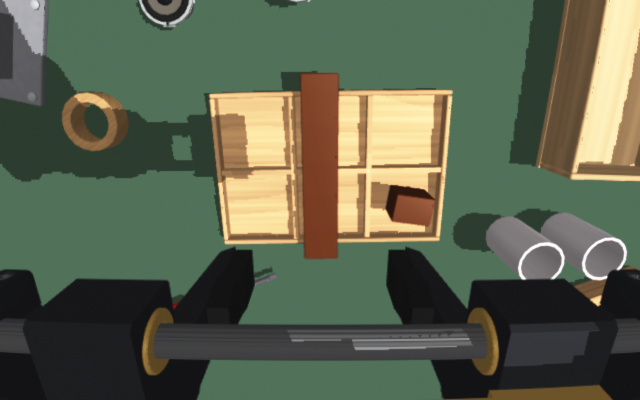

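The wrist view has the batten at (302..338, 73..258), the block top at about (413,207), and the tray rim corners at (209,95), (452,91), (441,240), (224,243). I'll refine the poses from these.

```bash
python3 - <<'E'
from h import *
import pickle; m,f=pickle.load(open("w1.pkl","rb"))
def quad(n,ps,z):
    q=np.array([at(m,f,p,z) for p in ps]); c=q.mean(0); e1=(q[1]+q[2]-q[0]-q[3])/2; e2=(q[2]+q[3]-q[0]-q[1])/2
    print(n,c.round(4),"edges",np.hypot(*e1).round(3),np.arctan2(e1[1],e1[0]).round(3),np.hypot(*e2).round(3),np.arctan2(e2[1],e2[0]).round(3))
quad("tray",[(209,95),(452,91),(441,240),(224,243)],.021)
quad("batten",[(302,73),(338,74),(338,258),(304,258)],.039)
quad("block",[(396,191),(434,197),(430,224),(392,221)],.045)
print("box corner",at(m,f,(541,167),.06))
print("ctr corner",at(m,f,(41,105),.008), "tape",at(m,f,(98,120),.024),"d3",at(m,f,(166,0),.036))
E
```

```text
tray [0.639 0.066] edges 0.243 1.517 0.16 -0.047
batten [0.6352 0.0545] edges 0.035 1.488 0.188 -0.064
block [0.6773 0.1459] edges 0.04 1.379 0.031 -0.124
box corner [0.63868744 0.26532321]
ctr corner [ 0.54620707 -0.23889485] tape [ 0.56702228 -0.16840267] d3 [ 0.46687758 -0.07282677]
```

Emit:
apply_moves([
  [70, -1, 0, 60, 0],
  [70, -1, 0, 120, 0],
  [70, -1, 0, 170, 0],
  [70, -1, 0, 200, 0],
  [70, -1, 0, 213, 0],
])

```text
clock: 2.52
tcp_pos: [0.6338, 0.0549, 0.1901]
tcp_rot: [-0.001, 0.034, 0.999, 0.0]
force: [0.0, -0.1, 0.6]
width: 0.701
finger_force: 0.0
```

Emit:
apply_moves([
  [70, 0, 0, 0, 0],
  [20, 0, 0, 0, 0],
  [20, 0, 0, 0, 0],
  [20, 0, 0, 0, 0],
  [20, 0, 0, 0, 0],
], newtons=25)

```text
clock: 3.15
tcp_pos: [0.6354, 0.0533, 0.1927]
tcp_rot: [0.001, 0.035, 0.999, 0.0]
force: [-1.9, -0.0, 5.3]
width: 0.406
finger_force: 25.0
```

Emit:
apply_moves([
  [20, 0, 0, 0, 0],
  [20, 0, 0, -30, 0],
  [20, 0, 0, -70, 0],
  [20, 0, 0, -110, 0],
  [20, 0, 0, -110, 0],
])

```text
clock: 3.78
tcp_pos: [0.6363, 0.0532, 0.3051]
tcp_rot: [0.003, 0.035, 0.999, 0.001]
force: [-0.1, -1.0, -0.4]
width: 0.406
finger_force: 25.0
```

```bash
python3 - <<'E'
from h import *
# box pose averaged; batten target in box frame (-.018,0)
c=np.array([.533,.363]); a=-.078; x=np.array([np.cos(a),np.sin(a)])
for z in (.3,.23): print(delta([*(c-.018*x),z],a+np.pi/2))
E
```

```text
(array([142.7, 301.9,   4.6]), np.float64(0.007946062613168658), np.float64(1.501))
(array([143.1, 301.9,  74.6]), np.float64(0.007946062613168658), np.float64(1.501))
```

Emit:
apply_moves([
  [20, 25, 52, 0, 0],
  [20, 50, 104, 0, 0],
  [20, 75, 156, 0, 0],
  [20, 100, 208, 0, 0],
  [20, 122, 258, 0, 0],
])

```text
clock: 4.4
tcp_pos: [0.5298, 0.3207, 0.3004]
tcp_rot: [-0.001, 0.035, 0.999, -0.001]
force: [-0.1, 0.5, 0.2]
width: 0.405
finger_force: 25.0
```

Emit:
apply_moves([
  [20, 21, 44, 0, 0],
  [20, 21, 44, 40, 0],
  [20, 21, 44, 80, 0],
  [20, 21, 44, 105, 0],
  [20, 21, 44, 117, 0],
])

```text
clock: 5.03
tcp_pos: [0.5124, 0.3638, 0.1821]
tcp_rot: [-0.002, 0.035, 0.999, -0.001]
force: [-0.2, -0.8, -0.9]
width: 0.404
finger_force: 25.0
```

Emit:
apply_moves([
  [20, 0, 0, 0, 0],
  [55, 0, 0, 0, 0],
  [55, 0, 0, 0, 0],
  [55, 0, 0, -50, 0],
  [55, 0, 0, -100, 0],
])

```text
clock: 5.65
tcp_pos: [0.5134, 0.3645, 0.2864]
tcp_rot: [0.0, 0.035, 0.999, 0.0]
force: [0.6, 0.4, -0.2]
width: 0.548
finger_force: 0.0
```

```bash
python3 - <<'E'
from h import *
cv2.imwrite("pics/top1.png",vision.snapshot("top"))
print(pose()[1])
for z in (.29,): print(delta([.6785,.1435,z],1.39), delta([.6785,.1435,z],1.39-np.pi/2))
E
```

```text
[0.51559885 0.36577234 0.29368557]
(array([-178.1, -210.3,    3.6]), np.float64(0.11054983432740939), np.float64(1.501)) (array([-178.1, -210.3,    3.6]), np.float64(-1.460246492467487), np.float64(1.501))
```

Emit:
apply_moves([
  [75, -38, -45, -3, 0.05],
  [75, -76, -90, -3, 0.11],
  [75, -115, -136, -3, 0.11],
  [75, -153, -181, -3, 0.11],
  [75, -178, -210, -3, 0.11],
])

```text
clock: 6.32
tcp_pos: [0.678, 0.139, 0.2886]
tcp_rot: [0.001, 0.091, 0.996, -0.0]
force: [-0.4, 0.4, -0.3]
width: 0.75
finger_force: 0.0
```

Emit:
apply_moves([
  [75, 0, 0, 0, 0],
  [75, 0, 0, 0, 0],
])

```text
clock: 6.58
tcp_pos: [0.6759, 0.1438, 0.288]
tcp_rot: [-0.0, 0.089, 0.996, 0.001]
force: [-0.6, 0.3, -0.3]
width: 0.753
finger_force: 0.0
```

```bash
python3 - <<'E'
from h import *
m,f=cam("wrist"); im=vision.snapshot("wrist"); a=im.astype(int)
mask=((a[:,:,2]>a[:,:,0]*2)&(a[:,:,2]<190)&(a[:,:,2]>60)&(a[:,:,1]<.55*a[:,:,2])).astype(np.uint8)
for c in cv2.findContours(mask,0,2)[0]:
    if cv2.contourArea(c)>300: print(cv2.boundingRect(c),cv2.minAreaRect(c))
print(pose()[1],proj(m,f,(.6785,.1435,.045)))
x0=cv2.hconcat([im,cv2.imread("pics/top1.png")]); cv2.imwrite("pics/w2.png",cv2.resize(x0,(800,250),interpolation=cv2.INTER_AREA))
print(delta([.6785,.1435,.191],1.39))
import pickle; pickle.dump((m,f),open("w2.pkl","wb"))
E
```

```text
(328, 196, 26, 41) ((340.5, 216.0), (40.0, 25.0), 90.0)
[0.67562125 0.14455348 0.28790162] [319.92599678 215.94367592]
(array([-3.1, -0.7, 96.9]), np.float64(0.0031581915044143205), np.float64(1.393))
```

View pics/w2.png

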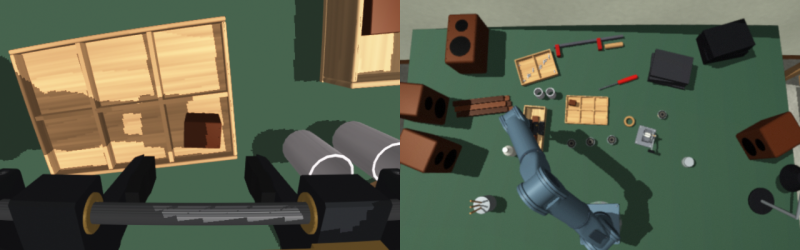

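The block stands undisturbed at about (327,216) in the wrist picture, close to where I predicted. In the top view the batten lies in the box.

Emit:
apply_moves([
  [75, -3, 3, 40, 0],
  [75, -3, 3, 75, 0],
  [75, -3, 3, 96, 0],
  [75, -3, 3, 96, 0],
  [20, -3, 3, 96, 0],
])

```text
clock: 7.25
tcp_pos: [0.6804, 0.1455, 0.1931]
tcp_rot: [0.001, 0.09, 0.996, 0.0]
force: [0.1, 1.0, -0.1]
width: 0.656
finger_force: 0.0
```

Emit:
apply_moves([
  [20, 0, 0, 0, 0],
  [20, 0, 0, 0, 0],
  [20, 0, 0, 0, 0],
  [20, 0, 0, -50, 0],
  [20, 0, 0, -100, 0],
])

```text
clock: 7.88
tcp_pos: [0.6795, 0.1449, 0.2924]
tcp_rot: [-0.001, 0.09, 0.996, -0.0]
force: [0.6, 0.0, -0.4]
width: 0.453
finger_force: 25.0
```

```bash
python3 - <<'E'
from h import *
c=np.array([.533,.363]); a=-.078; x=np.array([np.cos(a),np.sin(a)])
for z in (.29,.21): print(delta([*(c+.094*x),z],a+np.pi/2))
E
```

```text
(array([ 89.6, 197.9,   2.3]), np.float64(-0.10182918607614866), np.float64(1.391))
(array([ 89.5, 198. ,  82.3]), np.float64(-0.10182918607614866), np.float64(1.391))
```

Emit:
apply_moves([
  [20, 23, 50, -10, -0.05],
  [20, 46, 100, -10, -0.1],
  [20, 69, 150, -5, -0.1],
  [20, 90, 198, 0, -0.1],
  [20, 90, 198, 0, -0.1],
])

```text
clock: 8.5
tcp_pos: [0.6234, 0.3623, 0.2908]
tcp_rot: [-0.001, 0.036, 0.999, 0.002]
force: [0.0, -0.1, -0.3]
width: 0.452
finger_force: 25.0
```

Emit:
apply_moves([
  [20, 0, 0, 50, 0],
  [20, 0, 0, 85, 0],
  [20, 0, 0, 95, 0],
  [20, 0, 0, 95, 0],
  [60, 0, 0, 95, 0],
])

```text
clock: 9.12
tcp_pos: [0.6276, 0.3561, 0.1987]
tcp_rot: [0.001, 0.04, 0.999, 0.001]
force: [-0.4, 0.2, 0.1]
width: 0.538
finger_force: 0.0
```

Emit:
apply_moves([
  [60, 0, 0, 0, 0],
  [60, 0, 0, 0, 0],
  [60, 0, 0, -50, 0],
  [90, 0, 0, -110, 0],
  [90, 0, 0, -160, 0],
])

```text
clock: 9.75
tcp_pos: [0.6268, 0.356, 0.3596]
tcp_rot: [0.001, 0.04, 0.999, 0.001]
force: [0.7, 0.7, 0.2]
width: 0.805
finger_force: 0.0
```

```bash
python3 - <<'E'
from h import *
m,f=cam("wrist"); im=vision.snapshot("wrist"); t=vision.snapshot("top")
cv2.imwrite("pics/w3.png",cv2.resize(cv2.hconcat([im,t]),(800,250),interpolation=cv2.INTER_AREA))
print(pose()[1]); print(delta([.447,.151,.33],None))
E
```

```text
[0.62853882 0.35673162 0.36449674]
(array([ 164.9, -219.8,   31.3]), None, np.float64(1.491))
```

View pics/w3.png

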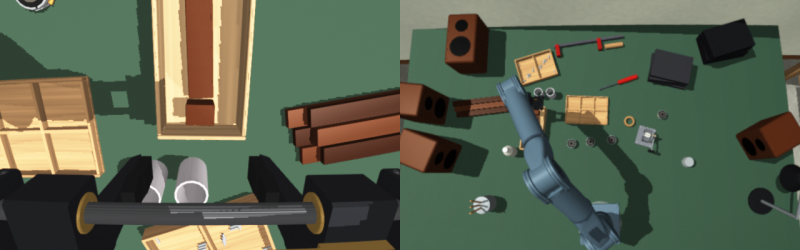

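Batten and block are both in the box and the tray is empty. Now the drivers.

Emit:
apply_moves([
  [90, 36, -48, 0, 0],
  [90, 72, -96, 8, 0],
  [90, 108, -144, 16, 0],
  [90, 144, -192, 24, 0],
  [90, 165, -220, 31, 0],
])

```text
clock: 10.48
tcp_pos: [0.4425, 0.1475, 0.3252]
tcp_rot: [-0.001, 0.041, 0.999, -0.0]
force: [0.1, 0.1, 0.6]
width: 0.902
finger_force: 0.0
```

Emit:
apply_moves([
  [90, 0, 0, 0, 0],
  [90, 0, 0, 0, 0],
])

```text
clock: 10.72
tcp_pos: [0.4453, 0.1505, 0.3261]
tcp_rot: [0.001, 0.04, 0.999, 0.0]
force: [0.4, 0.3, 0.4]
width: 0.901
finger_force: 0.0
```

```bash
cat > drv.py <<'E'
from h import *
import sys
g=np.array([float(sys.argv[1]),float(sys.argv[2])]); z=.033
m,f=cam("wrist"); im=vision.snapshot("wrist"); cv2.imwrite("pics/"+sys.argv[3],im)
e=proj(m,f,[*g,z]); r=np.hypot(*(proj(m,f,[g[0],g[1]+.025,z])-e))
gray=cv2.medianBlur(cv2.cvtColor(im,cv2.COLOR_BGR2GRAY),3)
c=cv2.HoughCircles(gray,cv2.HOUGH_GRADIENT,1,20,param1=120,param2=18,minRadius=int(r*.85),maxRadius=int(r*1.15))
print("expect",e.round(),r.round(1))
for q in c[0][:4]: print(q,at(m,f,q[:2],z).round(4), delta([*at(m,f,q[:2],z),.186]))
E
python3 drv.py .447 .151 d1.png
```

```text
expect [320. 193.] 31.2
[322.5 189.5  29.2] [0.4445 0.1529] (array([  1.3,   1.8, 140.1]), None, np.float64(1.492))
[ 63.5 225.5  27.5] [ 0.4585 -0.0707] (array([ -30.2, -220. ,  139.9]), None, np.float64(1.492))
[195.5 207.5  26.6] [0.4515 0.0479] (array([ -13.9, -102.3,  140. ]), None, np.float64(1.492))
```

View pics/d1.png

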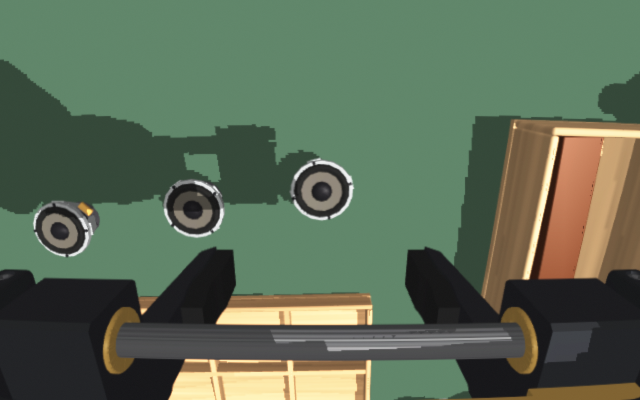

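Drivers are at (322,190), (195,208) and (63,226) with Hough circles on their rims. Gripping driver 1.

Emit:
apply_moves([
  [80, 1, 2, 50, 0],
  [80, 1, 2, 100, 0],
  [80, 1, 2, 130, 0],
  [80, 1, 2, 140, 0],
  [80, 1, 2, 140, 0],
])

```text
clock: 11.4
tcp_pos: [0.4443, 0.1524, 0.1857]
tcp_rot: [0.0, 0.04, 0.999, 0.0]
force: [-0.4, -0.0, 0.5]
width: 0.799
finger_force: 0.0
```

Emit:
apply_moves([
  [30, 0, 0, 0, 0],
  [30, 0, 0, 0, 0],
  [30, 0, 0, 0, 0],
  [30, 0, 0, 0, 0],
  [30, 0, 0, -15, 0],
])

```text
clock: 12.02
tcp_pos: [0.4434, 0.1517, 0.2009]
tcp_rot: [-0.001, 0.04, 0.999, -0.0]
force: [-0.5, 0.2, -1.1]
width: 0.548
finger_force: 25.0
```

Emit:
apply_moves([
  [30, 0, 0, -30, 0],
  [30, 0, 0, -60, 0],
  [30, 0, 0, -60, 0],
])

```text
clock: 12.4
tcp_pos: [0.4446, 0.1521, 0.263]
tcp_rot: [0.002, 0.04, 0.999, 0.001]
force: [-0.2, -0.4, -2.1]
width: 0.552
finger_force: 25.0
```

```bash
cat > go.py <<'E'
from h import *
import sys
print(pose()[1],delta([float(v) for v in sys.argv[1:4]],float(sys.argv[4])))
E
python3 go.py .6823 .1415 .192 1.523
```

```text
[0.44455571 0.15209141 0.26299236] (array([-237.5,    8.3,   72. ]), np.float64(-0.03211992723559076), np.float64(1.491))
```

Emit:
apply_moves([
  [30, -60, 2, 0, 0],
  [30, -120, 4, 0, -0.03],
  [30, -180, 6, 0, -0.03],
  [30, -237, 8, 0, -0.03],
  [30, -237, 8, 0, -0.03],
])

```text
clock: 13.02
tcp_pos: [0.6834, 0.1395, 0.2593]
tcp_rot: [0.001, 0.026, 1.0, -0.001]
force: [0.2, 0.5, -2.4]
width: 0.551
finger_force: 25.0
```

Emit:
apply_moves([
  [30, 0, 0, 40, 0],
  [30, 0, 0, 65, 0],
  [30, 0, 0, 71, 0],
  [30, 0, 0, 71, 0],
  [30, 0, 0, 71, 0],
])

```text
clock: 13.65
tcp_pos: [0.6802, 0.1411, 0.1895]
tcp_rot: [-0.0, 0.025, 1.0, -0.0]
force: [0.2, -0.3, -0.8]
width: 0.55
finger_force: 25.0
```

```bash
python3 go.py .6823 .1415 .192 1.523; python3 - <<'E'
from h import *
im=vision.snapshot("wrist"); cv2.imwrite("pics/p1.png",cv2.resize(im,(480,300),interpolation=cv2.INTER_AREA))
E
```

```text
[0.68024356 0.14106592 0.18950341] (array([-2. ,  0.5, -2.5]), np.float64(-0.0017024374684404542), np.float64(1.521))
```

View pics/p1.png

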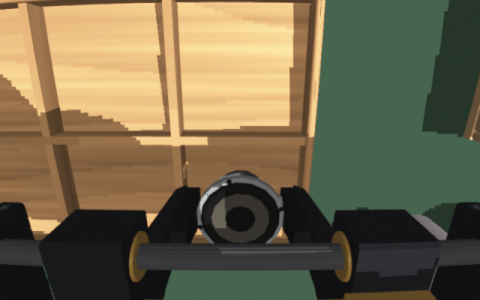

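Driver 1 sits in the far-left compartment at (240,217), clear of the walls. Releasing it and moving over driver 2.

Emit:
apply_moves([
  [70, 0, 0, 0, 0],
  [70, 0, 0, 0, 0],
  [70, 0, 0, -40, 0],
  [70, 0, 0, -90, 0],
  [80, 0, 0, -137, 0],
])

```text
clock: 14.32
tcp_pos: [0.6807, 0.1409, 0.3285]
tcp_rot: [0.0, 0.025, 1.0, 0.0]
force: [0.4, -0.1, -0.0]
width: 0.785
finger_force: 0.0
```

Emit:
apply_moves([
  [80, 50, -24, 0, 0],
  [80, 100, -48, 0, 0],
  [80, 150, -72, 0, 0],
  [80, 200, -95, 0, 0],
  [80, 223, -105, 0, 0],
])

```text
clock: 14.95
tcp_pos: [0.4502, 0.0459, 0.3268]
tcp_rot: [-0.001, 0.025, 1.0, -0.0]
force: [1.1, -0.3, 0.1]
width: 0.799
finger_force: 0.0
```

Emit:
apply_moves([
  [80, 0, 0, 0, 0],
  [80, 0, 0, 0, 0],
])

```text
clock: 15.2
tcp_pos: [0.4539, 0.0477, 0.3272]
tcp_rot: [0.001, 0.025, 1.0, 0.0]
force: [0.2, 0.1, 0.2]
width: 0.802
finger_force: 0.0
```

```bash
python3 drv.py .452 .047 d2.png; python3 go.py .452 .047 .186 1.523
```

```text
expect [319. 188.] 31.1
[316.5 188.5  26.6] [0.4525 0.0451] (array([  1.6,  -2.8, 141.1]), None, np.float64(1.522))
[173.5 203.5  27.5] [ 0.4594 -0.0732] (array([ -11. , -120.6,  141. ]), None, np.float64(1.522))
[0.45404305 0.04772175 0.32708113] (array([  2.3,  -0.9, 141.1]), np.float64(-0.001442819776850346), np.float64(1.522))
```

Emit:
apply_moves([
  [80, 2, -2, 50, 0],
  [80, 2, -2, 100, 0],
  [80, 2, -2, 130, 0],
  [80, 2, -2, 141, 0],
  [80, 2, -2, 141, 0],
])

```text
clock: 15.88
tcp_pos: [0.4512, 0.0455, 0.1855]
tcp_rot: [-0.0, 0.025, 1.0, -0.0]
force: [-0.3, 0.4, 0.2]
width: 0.804
finger_force: 0.0
```

Emit:
apply_moves([
  [30, 0, 0, 0, 0],
  [30, 0, 0, 0, 0],
  [30, 0, 0, 0, 0],
  [30, 0, 0, 0, 0],
  [30, 0, 0, -15, 0],
])

```text
clock: 16.5
tcp_pos: [0.4502, 0.0452, 0.2009]
tcp_rot: [-0.001, 0.025, 1.0, -0.0]
force: [-0.2, 0.4, -1.8]
width: 0.554
finger_force: 25.0
```

Emit:
apply_moves([
  [30, 0, 0, -60, 0],
  [30, -56, -13, -60, 0],
  [30, -112, -26, -60, 0],
  [30, -168, -38, -60, 0],
  [30, -225, -51, -60, 0],
])

```text
clock: 17.12
tcp_pos: [0.6742, -0.0173, 0.2619]
tcp_rot: [0.0, 0.025, 1.0, 0.0]
force: [0.6, 0.8, -2.4]
width: 0.552
finger_force: 25.0
```

```bash
python3 go.py .6747 -.0163 .190 1.523
```

```text
[ 0.67420631 -0.01728279  0.2619007 ] (array([-0.4,  1. , 71.9]), np.float64(-0.0018088568662166793), np.float64(1.521))
```

Emit:
apply_moves([
  [30, 0, 1, 40, 0],
  [30, 0, 1, 65, 0],
  [30, 0, 1, 72, 0],
  [30, 0, 1, 72, 0],
  [30, 0, 1, 72, 0],
])

```text
clock: 17.75
tcp_pos: [0.6731, -0.0159, 0.1899]
tcp_rot: [0.001, 0.025, 1.0, -0.0]
force: [-1.2, 0.3, 2.1]
width: 0.552
finger_force: 25.0
```

Emit:
apply_moves([
  [70, 0, 0, 0, 0],
  [70, 0, 0, 0, 0],
  [70, 0, 0, -40, 0],
  [70, 0, 0, -90, 0],
  [80, 0, 0, -137, 0],
])

```text
clock: 18.38
tcp_pos: [0.6728, -0.0158, 0.3273]
tcp_rot: [0.0, 0.025, 1.0, -0.0]
force: [0.4, 1.1, 0.5]
width: 0.783
finger_force: 0.0
```

Emit:
apply_moves([
  [80, 55, -18, 0, 0],
  [80, 110, -36, 0, 0],
  [80, 165, -53, 0, 0],
  [80, 210, -68, 0, 0],
  [80, 210, -68, 0, 0],
])

```text
clock: 19.0
tcp_pos: [0.4567, -0.0745, 0.3257]
tcp_rot: [-0.001, 0.026, 1.0, 0.0]
force: [0.4, -0.4, 0.6]
width: 0.802
finger_force: 0.0
```

```bash
python3 drv.py .462 -.074 d3.png; python3 go.py .462 -.074 .186 1.523
```

```text
expect [321. 199.] 31.0
[320.5 196.5  27.8] [ 0.4602 -0.0743] (array([ -1.3,  -0.5, 140.1]), None, np.float64(1.52))
[ 0.45896726 -0.07376064  0.32610088] (array([-3.000e+00, -1.000e-01,  1.401e+02]), np.float64(-0.0032749776770195638), np.float64(1.52))
```

Emit:
apply_moves([
  [80, -2, 0, 50, 0],
  [80, -2, 0, 100, 0],
  [80, -2, 0, 130, 0],
  [80, -2, 0, 140, 0],
  [80, -2, 0, 140, 0],
])

```text
clock: 19.68
tcp_pos: [0.4626, -0.0732, 0.1857]
tcp_rot: [0.0, 0.025, 1.0, 0.0]
force: [0.4, 0.5, -0.4]
width: 0.801
finger_force: 0.0
```

Emit:
apply_moves([
  [30, 0, 0, 0, 0],
  [30, 0, 0, 0, 0],
  [30, 0, 0, 0, 0],
  [30, 0, 0, 0, 0],
  [30, 0, 0, -15, 0],
])

```text
clock: 20.3
tcp_pos: [0.4613, -0.0734, 0.2009]
tcp_rot: [-0.001, 0.025, 1.0, 0.0]
force: [0.5, -0.4, -0.7]
width: 0.548
finger_force: 25.0
```

Emit:
apply_moves([
  [30, 0, 0, -60, 0],
  [30, -45, 23, -60, 0],
  [30, -90, 46, -60, 0],
  [30, -132, 68, -60, 0],
  [30, -132, 68, -60, 0],
])

```text
clock: 20.92
tcp_pos: [0.5994, -0.0094, 0.2618]
tcp_rot: [0.002, 0.023, 1.0, 0.001]
force: [-1.2, 0.0, -1.5]
width: 0.552
finger_force: 25.0
```

```bash
python3 go.py .5957 -.0125 .190 1.523
```

```text
[ 0.59937316 -0.00944924  0.26178394] (array([ 3.8, -3.3, 71.8]), np.float64(0.0017172789498944852), np.float64(1.525))
```

Emit:
apply_moves([
  [30, 3, -3, 40, 0],
  [30, 3, -3, 65, 0],
  [30, 3, -3, 72, 0],
  [30, 3, -3, 72, 0],
  [30, 3, -3, 72, 0],
])

```text
clock: 21.55
tcp_pos: [0.5932, -0.0156, 0.1898]
tcp_rot: [-0.0, 0.025, 1.0, -0.0]
force: [-3.1, -0.5, 7.2]
width: 0.553
finger_force: 25.0
```

Emit:
apply_moves([
  [70, 0, 0, 0, 0],
  [70, 0, 0, 0, 0],
  [70, 0, 0, -40, 0],
  [70, 0, 0, -90, 0],
  [80, 0, 0, -137, 0],
])

```text
clock: 22.18
tcp_pos: [0.5937, -0.0149, 0.3273]
tcp_rot: [0.0, 0.025, 1.0, 0.0]
force: [0.6, -1.0, 1.5]
width: 0.788
finger_force: 0.0
```

Emit:
apply_moves([
  [80, -4, -59, 0, 0],
  [80, -9, -118, 0, 0],
  [80, -13, -177, 0, 0],
  [80, -18, -236, 0, 0],
  [80, -22, -295, 0, 0],
])

```text
clock: 22.8
tcp_pos: [0.601, -0.3123, 0.3258]
tcp_rot: [0.0, 0.025, 1.0, 0.0]
force: [1.0, 0.1, -0.2]
width: 0.799
finger_force: 0.0
```

Emit:
apply_moves([
  [80, -4, -58, 0, 0],
  [80, -4, -61, 0, 0],
  [80, -4, -61, 0, 0],
  [80, -4, -61, 0, 0],
])

```text
clock: 23.3
tcp_pos: [0.6029, -0.3696, 0.3256]
tcp_rot: [0.0, 0.024, 1.0, 0.001]
force: [-0.8, 1.1, 0.4]
width: 0.801
finger_force: 0.0
```

```bash
python3 drv.py .604 -.369 d4.png; python3 go.py .604 -.369 .186 1.523
```

```text
expect [320. 193.] 31.2
[323.5 190.5  29.7] [ 0.6024 -0.3663] (array([  0.6,   3.2, 139.7]), None, np.float64(1.524))
[548.5 133.5  27.7] [ 0.5642 -0.1882] (array([ 47.2, 179.3, 140. ]), None, np.float64(1.524))
[ 0.60285183 -0.3697093   0.32574119] (array([ -1.1,   0.6, 139.7]), np.float64(0.000631813350186583), np.float64(1.524))
```

Emit:
apply_moves([
  [80, 0, 2, 50, 0],
  [80, 0, 2, 100, 0],
  [80, 0, 2, 130, 0],
  [80, 0, 2, 140, 0],
  [80, 0, 2, 140, 0],
])

```text
clock: 23.98
tcp_pos: [0.6026, -0.3692, 0.186]
tcp_rot: [0.0, 0.024, 1.0, 0.0]
force: [1.0, 0.4, -0.4]
width: 0.801
finger_force: 0.0
```

Emit:
apply_moves([
  [30, 0, 0, 0, 0],
  [30, 0, 0, 0, 0],
  [30, 0, 0, 0, 0],
  [30, 0, 0, 0, 0],
  [30, 0, 0, -15, 0],
])

```text
clock: 24.6
tcp_pos: [0.6016, -0.3694, 0.2002]
tcp_rot: [-0.001, 0.025, 1.0, 0.001]
force: [-1.5, -0.4, -1.5]
width: 0.546
finger_force: 25.0
```

Emit:
apply_moves([
  [30, 0, 0, -60, 0],
  [30, 3, 50, -80, 0],
  [30, 6, 105, -80, 0],
  [30, 9, 160, -80, 0],
  [30, 12, 220, -80, 0],
])

```text
clock: 25.22
tcp_pos: [0.6009, -0.1483, 0.2817]
tcp_rot: [0.001, 0.025, 1.0, -0.0]
force: [1.0, 0.4, -1.2]
width: 0.552
finger_force: 25.0
```

Emit:
apply_moves([
  [30, 3, 60, 0, 0],
  [30, 6, 120, 0, 0],
  [30, 9, 180, 0, 0],
  [30, 11, 240, 0, 0],
  [30, 12, 288, 0, 0],
])

```text
clock: 25.85
tcp_pos: [0.6031, 0.1416, 0.2815]
tcp_rot: [0.0, 0.024, 1.0, 0.0]
force: [0.5, 0.8, -1.0]
width: 0.552
finger_force: 25.0
```

Emit:
apply_moves([
  [30, 0, 0, 0, 0],
  [30, 0, 0, 0, 0],
])

```text
clock: 26.1
tcp_pos: [0.6035, 0.138, 0.2812]
tcp_rot: [0.0, 0.025, 1.0, -0.0]
force: [-1.0, -0.3, -0.2]
width: 0.553
finger_force: 25.0
```

```bash
python3 go.py .6033 .1453 .190 1.523
```

```text
[0.60352062 0.13800409 0.28115019] (array([ 0.6,  7.4, 91.1]), np.float64(-0.002257514609363964), np.float64(1.521))
```

Emit:
apply_moves([
  [30, 0, 7, 40, 0],
  [30, 0, 7, 75, 0],
  [30, 0, 7, 91, 0],
  [30, 0, 7, 91, 0],
  [30, 0, 7, 91, 0],
])

```text
clock: 26.72
tcp_pos: [0.6044, 0.1447, 0.1905]
tcp_rot: [0.001, 0.026, 1.0, -0.0]
force: [-0.3, -0.1, -1.0]
width: 0.553
finger_force: 25.0
```

Emit:
apply_moves([
  [70, 0, 0, 0, 0],
  [70, 0, 0, 0, 0],
  [70, 0, 0, -50, 0],
  [70, 0, 0, -110, 0],
  [70, 0, 0, -170, 0],
])

```text
clock: 27.35
tcp_pos: [0.6036, 0.1458, 0.3618]
tcp_rot: [0.0, 0.025, 1.0, 0.0]
force: [1.0, 0.5, -0.1]
width: 0.697
finger_force: 0.0
```

Emit:
apply_moves([
  [70, -20, -40, -40, 0],
  [70, -30, -80, -45, 0],
  [70, -30, -80, -45, 0],
  [70, -30, -80, -45, 0],
])

```text
clock: 27.85
tcp_pos: [0.6295, 0.0652, 0.4045]
tcp_rot: [-0.0, 0.025, 1.0, 0.0]
force: [-0.5, -0.0, -0.1]
width: 0.7
finger_force: 0.0
```

```bash
python3 go.py .390 -.288 .40 1.269; python3 - <<'E'
from h import *
cv2.imwrite("pics/w5.png",vision.snapshot("wrist")); cv2.imwrite("pics/s5.png",vision.snapshot("scene"))
E
```

```text
[0.62950825 0.06518388 0.40448101] (array([ 221.8, -364.5,    4.3]), np.float64(0.2525601460280218), np.float64(1.522))
```

View pics/w5.png

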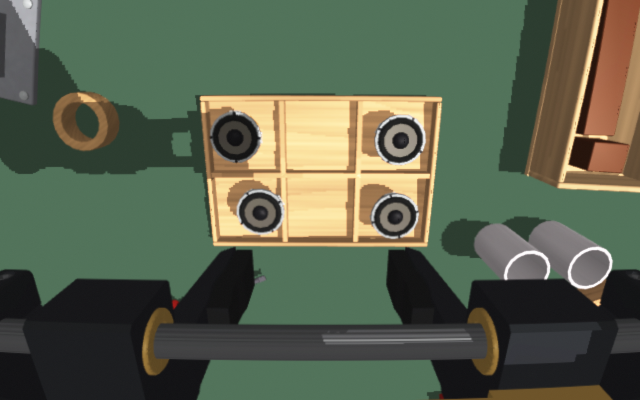

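View pics/s5.png

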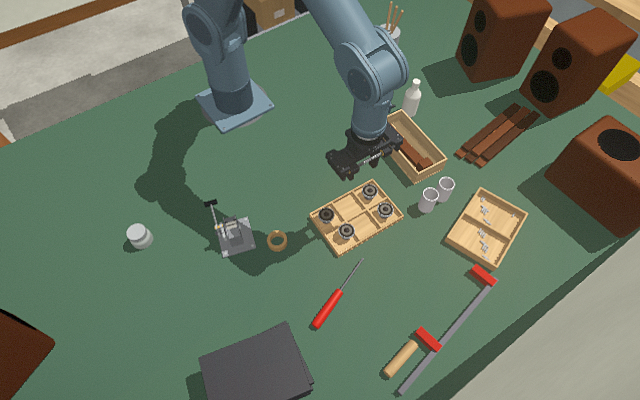

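All four drivers stand in their compartments: (235,138), (400,140), (260,212) and (395,216). Batten and block are in the box. I'll check the driver positions in the tray frame.

```bash
python3 - <<'E'
from h import *
m,f=cam("wrist"); a=-.048; R=np.array([[np.cos(a),-np.sin(a)],[np.sin(a),np.cos(a)]])
q=np.mean([at(m,f,p,.021) for p in [(200,97),(441,97),(427,245),(214,245)]],0); print("tray",q)
c=cv2.HoughCircles(cv2.medianBlur(cv2.cvtColor(cv2.imread("pics/w5.png"),6),3),cv2.HOUGH_GRADIENT,1,20,param1=120,param2=18,minRadius=19,maxRadius=28)
for k in c[0]: print(k,(R.T@(at(m,f,k[:2],.038)-q)).round(4))
E
```

```text
tray [0.63814007 0.06655844]
[234.5 137.5  23. ] [-0.0422 -0.0839]
[395.5 219.5  23. ] [0.0431 0.0784]
[259.5 217.5  25.2] [ 0.0409 -0.0637]
[400.5 142.5  25.2] [-0.0373  0.0782]
[ 82.5 118.5  21.8] [-0.0624 -0.2341]
[583.5 263.5  25.2] [0.0971 0.2976]
[527.5 274.5  23. ] [0.1099 0.2334]
```

```bash
python3 -c "
import cv2
im=cv2.imread('pics/w5.png'); cv2.imwrite('pics/w5z.png',cv2.resize(im[90:250,195:445],None,fx=3,fy=3,interpolation=2))"
```

```text
(no output)
```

View pics/w5z.png

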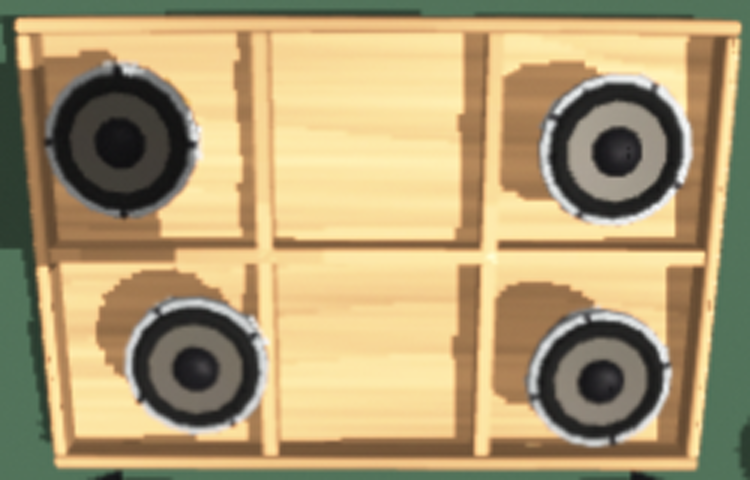

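All four look upright and concentric, each in its own compartment. Now the counter, with the fingers shut.

Emit:
apply_moves([
  [0, 31, -50, 0, 0.08],
  [0, 62, -100, 10, 0.16],
  [0, 94, -150, 20, 0.25],
  [0, 125, -200, 30, 0.25],
  [0, 156, -250, 35, 0.25],
])

```text
clock: 28.58
tcp_pos: [0.4606, -0.1775, 0.3691]
tcp_rot: [-0.0, 0.148, 0.989, 0.0]
force: [-0.2, -0.9, -0.5]
width: 0.161
finger_force: 0.0
```

```bash
python3 go.py .384 -.285 .33 1.269
```

```text
[ 0.46060824 -0.17753433  0.36913353] (array([  41.8, -125.2,   39.1]), np.float64(0.004673211146171141), np.float64(1.274))
```

Emit:
apply_moves([
  [0, 16, -48, 10, 0],
  [0, 32, -96, 25, 0],
  [0, 42, -125, 39, 0],
  [0, 42, -125, 39, 0],
  [0, 42, -125, 39, 0],
])

```text
clock: 29.2
tcp_pos: [0.3856, -0.2833, 0.3308]
tcp_rot: [0.0, 0.148, 0.989, 0.0]
force: [0.5, 0.8, 0.6]
width: 0.007
finger_force: 0.0
```

```bash
python3 go.py .384 -.285 .275 1.269; python3 - <<'E'
from h import *
m,f=cam("wrist"); s,p,R=pose(); im=vision.snapshot("wrist")
for h in (.166,.24): print("tip axis at tip and at bar height",proj(m,f,p+R.apply([0,0,h])).round())
print("pred bar",proj(m,f,(.3885,-.2865,.099)).round())
cv2.imwrite("pics/w6.png",im)
E
```

```text
[ 0.38564551 -0.28334188  0.33077487] (array([ 1.1, -2.1, 55.8]), np.float64(0.004182852539100335), np.float64(1.273))
tip axis at tip and at bar height [320. 268.]
tip axis at tip and at bar height [320. 214.]
pred bar [317. 223.]
```

View pics/w6.png

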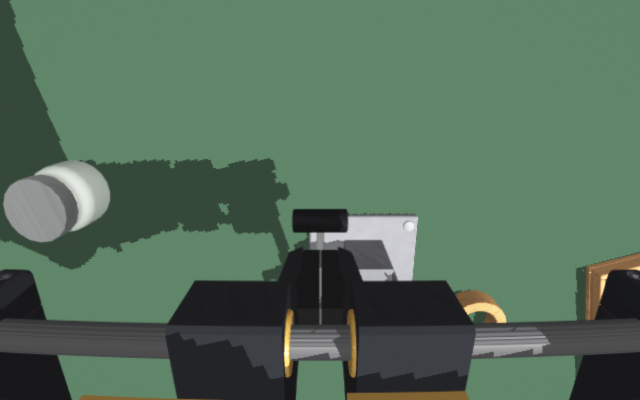

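The bar is at (320,220) and the tool axis at bar height projects to (320,214). That puts the fingertips over the bar, 4 mm to the user's side as planned. Pressing the first stroke, with a force check.

Emit:
apply_moves([
  [0, 1, 0, 50, 0],
  [0, 1, 0, 70, 0],
  [0, 1, 0, 90, 0],
  [0, 1, 0, 110, 0],
  [0, 1, 0, 122, 0],
])

```text
clock: 29.88
tcp_pos: [0.385, -0.2831, 0.2085]
tcp_rot: [0.001, 0.148, 0.989, 0.0]
force: [2.6, 1.8, 4.8]
width: 0.001
finger_force: 2.3
```

Emit:
apply_moves([
  [0, 0, 0, 4, 0],
  [0, 0, 0, 8, 0],
  [0, 0, 0, 8, 0],
])

```text
clock: 30.25
tcp_pos: [0.3846, -0.2842, 0.2013]
tcp_rot: [0.001, 0.149, 0.989, -0.0]
force: [2.8, 1.0, 5.5]
width: 0.005
finger_force: 2.3
```

Emit:
apply_moves([
  [0, 0, 0, 2, 0],
  [0, 0, 0, 4, 0],
  [0, 0, 0, 4, 0],
])

```text
clock: 30.62
tcp_pos: [0.3847, -0.2846, 0.1988]
tcp_rot: [0.002, 0.149, 0.989, -0.0]
force: [-1.1, 4.6, 25.5]
width: 0.006
finger_force: 12.6
```

The force jump to 25 N shows the lever is on its stop. I'll release it and do three more strokes.

Emit:
apply_moves([
  [0, 0, 0, -25, 0],
  [0, 0, 0, -50, 0],
  [0, 0, 0, -80, 0],
  [0, 0, 0, -80, 0],
  [0, 0, 0, -80, 0],
])

```text
clock: 31.25
tcp_pos: [0.3831, -0.2841, 0.2763]
tcp_rot: [-0.001, 0.149, 0.989, 0.0]
force: [-0.1, 0.4, 0.0]
width: 0.006
finger_force: 0.0
```

```bash
python3 - <<'E'
from h import *
s=status.observe(); print(s["tcp_pos"],s["force"])
a=vision.snapshot("scene")[170:270,180:280]; t=vision.snapshot("wrist")
cv2.imwrite("pics/c7.png",cv2.hconcat([cv2.resize(a,(400,400),interpolation=cv2.INTER_CUBIC),t[:,200:600]]))
E
```

```text
[ 0.38307241 -0.28406784  0.27625589] [-0.08665448  0.35776755  0.04431893]
```

View pics/c7.png

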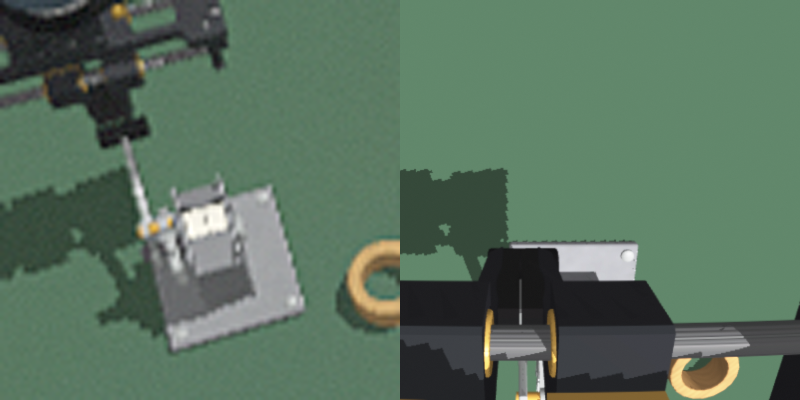

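The lever is back up under the fingertips and the drum shows a single pip. Three more strokes.

Emit:
apply_moves([
  [0, 0, 0, 25, 0],
  [0, 0, 0, 50, 0],
  [0, 0, 0, 72, 0],
  [0, 0, 0, 79, 0],
  [0, 0, 0, 79, 0],
])

```text
clock: 31.98
tcp_pos: [0.384, -0.2846, 0.1989]
tcp_rot: [0.0, 0.15, 0.989, 0.0]
force: [-1.7, 3.4, 22.7]
width: 0.002
finger_force: 11.3
```

Emit:
apply_moves([
  [0, 0, 0, 0, 0],
  [0, 0, 0, -25, 0],
  [0, 0, 0, -50, 0],
  [0, 0, 0, -79, 0],
  [0, 0, 0, -79, 0],
])

```text
clock: 32.6
tcp_pos: [0.3838, -0.2846, 0.2779]
tcp_rot: [0.001, 0.149, 0.989, -0.0]
force: [0.2, 0.1, 0.3]
width: 0.002
finger_force: 0.0
```

Emit:
apply_moves([
  [0, 0, 0, 0, 0],
  [0, 0, 0, 0, 0],
  [0, 0, 0, 0, 0],
  [0, 0, 0, 0, 0],
])

```text
clock: 33.1
tcp_pos: [0.3835, -0.2842, 0.2763]
tcp_rot: [-0.0, 0.149, 0.989, 0.0]
force: [0.5, 0.2, 0.2]
width: 0.008
finger_force: 0.0
```

Emit:
apply_moves([
  [0, 0, 0, 25, 0],
  [0, 0, 0, 50, 0],
  [0, 0, 0, 72, 0],
  [0, 0, 0, 79, 0],
  [0, 0, 0, 79, 0],
])

```text
clock: 33.72
tcp_pos: [0.3844, -0.2847, 0.1991]
tcp_rot: [0.001, 0.149, 0.989, 0.0]
force: [-1.1, 1.7, 15.0]
width: 0.005
finger_force: 7.5
```

Emit:
apply_moves([
  [0, 0, 0, 0, 0],
  [0, 0, 0, -25, 0],
  [0, 0, 0, -50, 0],
  [0, 0, 0, -79, 0],
  [0, 0, 0, -79, 0],
])

```text
clock: 34.35
tcp_pos: [0.3841, -0.2847, 0.2785]
tcp_rot: [0.002, 0.149, 0.989, -0.001]
force: [-0.2, 0.0, -0.9]
width: 0.004
finger_force: 0.0
```

Emit:
apply_moves([
  [0, 0, 0, 0, 0],
  [0, 0, 0, 0, 0],
  [0, 0, 0, 0, 0],
  [0, 0, 0, 0, 0],
])

```text
clock: 34.85
tcp_pos: [0.3834, -0.2843, 0.2763]
tcp_rot: [-0.0, 0.149, 0.989, 0.0]
force: [0.2, 0.9, 0.8]
width: 0.008
finger_force: 0.0
```

Emit:
apply_moves([
  [0, 0, 0, 25, 0],
  [0, 0, 0, 50, 0],
  [0, 0, 0, 72, 0],
  [0, 0, 0, 79, 0],
  [0, 0, 0, 79, 0],
])

```text
clock: 35.48
tcp_pos: [0.3844, -0.2848, 0.1991]
tcp_rot: [0.001, 0.149, 0.989, 0.0]
force: [-1.4, 2.1, 15.5]
width: 0.0
finger_force: 7.6
```

Emit:
apply_moves([
  [0, 0, 0, 0, 0],
  [0, 0, 0, -25, 0],
  [0, 0, 0, -50, 0],
  [0, 0, 0, -79, 0],
  [0, 0, 0, -120, 0],
])

```text
clock: 36.1
tcp_pos: [0.383, -0.2839, 0.3184]
tcp_rot: [-0.001, 0.149, 0.989, 0.0]
force: [0.3, 0.0, 0.0]
width: 0.005
finger_force: 0.0
```

```bash
python3 - <<'E'
from h import *
a=vision.snapshot("scene"); t=vision.snapshot("top")
cv2.imwrite("pics/c8.png",cv2.hconcat([cv2.resize(a[195:255,195:255],(400,400),interpolation=cv2.INTER_CUBIC),cv2.resize(a[120:270,265:415],(400,400),interpolation=cv2.INTER_CUBIC)]))
E
```

```text
(no output)
```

View pics/c8.png

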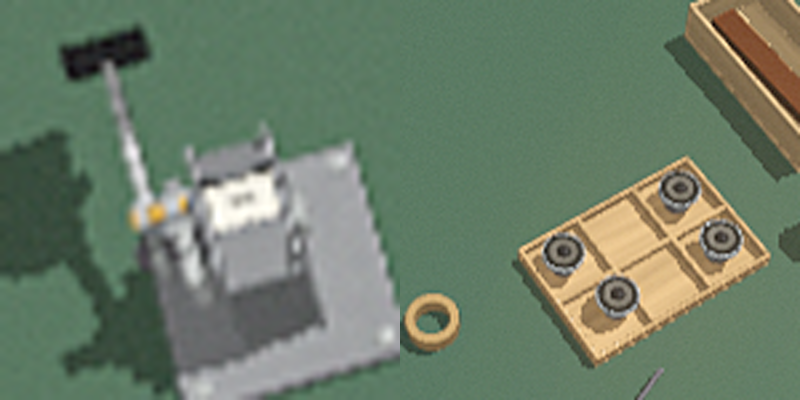

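The lever is up, all four strokes reached the stop, and the drum shows a 2×2-looking group of pips. The four drivers stand in their own compartments. Handing in.

```bash
python3 -c "
from workcell import ctrl; print(ctrl.finish_job())"
```

```text
the job is handed in; nothing more can be done
None
```

I handed the job in: batten and block are in the offcut box, all four drivers stand cone up in separate tray compartments (one close to a divider), and I gave the lever four full strokes, leaving it up; no verdict came back.

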